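# Close a split casting mould on its dowels and hold it pressed

## Robot

A 7-joint arm with a two-finger parallel gripper is mounted at the origin on a cart in front of the work surface, level with it; the furniture and walls round the work are solid. World frame = base frame: x ahead of the robot, y to its left, z up, the work surface at z = 0. Lengths are in m, angles in rad, forces in N, time in s.
With the tool pointing down it reaches from about 0.425 to 0.975 m from the base axis. Payload 16.7 kg.
Tool frame: the origin (TCP) lies midway between the tips of the shut fingers; the grasp point (between the pads) lies 19 mm behind it; x points along the fingers, z is the direction in which the jaws open and shut, and the axes are right-handed (so a half turn about x gives the same grasp; the last joint's range is limited). The gripper opens to 85 mm and grips with 20 to 120 N. Pads are 22 mm wide; open, the fingers measure 114 mm over their backs; the gripper's body (76 mm by 85 mm) begins 54 mm behind the grasp point. The pads swing forward as they close: fully open they stand 13 mm farther back than shut.
Start: joints at [-1.341, 0.426, 0.074, 1.606, -0.034, 1.111, -0.067], TCP at [0.25, 0.627, 0.231] pointing down, gripper open.
Joint ranges: [-2.85, 2.85], [-0.5, 2.14], [-1.23, 1.37], [0.21, 2.46], [-1.02, 4.16], [0.16, 2.05], [-2.73, 2.73]. Speed limits (rad/s): [1.89, 1.89, 2.39, 2.39, 3.01, 3.01, 3.01].

## Interface

Orientations are given as a 3x3 rotation matrix whose columns are the frame's x, y, z axes.
In Python, from workcell import env, vision, ticket gives the robot as it stands. The module is installed in compiled form; this text tells all that it offers.
- The arm moves only by the shell command python3 -m creep 'ROWS' [OPENING]. ROWS is JSON, a list that holds one entry, the list of rows, each a list of 4 numbers: the shift along the world's x, y, z each as a share of 200 mm, from -1 to 1, then the turn about the world's z as a share of 180 degrees, from -1 to 1. A call has 1 to 12 rows; each row is the pose to reach, as a shift and turn from the pose commanded when the call began, turning the shorter way round; what a row does not reach only later rows make up. A row lasts 1/10 s, in which the tool goes at most 50 mm and 8.59 degrees, less where a joint would pass 70% of its speed; a pose out of reach is approached as far as the arm can. A call with a number of a shift or a turn outside -1 to 1 is refused whole. A call with a gripper value outside its range is refused whole. OPENING is the closure, from -1 (fully open) to 1 (shut), set as the call begins (- or left out, the last holds). The fingers move at their own pace and stop on an object; the grip force is fixed at half the most. Time passes only in rows, so rows that repeat a pose let the fingers close. It gives the time, the measured TCP pose, the force and the opening at its end, in the units of the state.
- env.read_state(): the state, without advancing time (a new reading comes with each control period).
- vision.get_image(name): name is "scene" or "top" or "wrist"; returns (picture, depth): 400x640x3 uint8, blue, green, red; 400x640 float32, m along the optical axis (not along the pixel's ray), 0 where there is no reading.
- vision.camera_params(name): a dict with "fx", "fy", "cx", "cy" (pixels), "R" (3x3) and "t" (3): a world point X has camera coordinates R X + t; the wrist camera has in their place "tool_from_camera" (4x4, takes a point from camera to tool coordinates, whose origin is the TCP and whose axes are the tool frame's). Camera axes: x right, y down, z forward; pixel columns grow to the right and rows downward; lengths in m; the calibration is good to about 2 mm. A picture is of the moment at which its call begins: read the wrist's pose just before it. camera_params takes no time and is no camera call.
- ticket.hand_in(): hands the job in, once; it reports no verdict.
The state is a dict: "time": time; "joints": joint angles; "dq": joint speeds; "effort": joint torques, N m; "position": TCP position; "orientation": TCP orientation; "ft_force": force on the tool from outside, world axes, zero at the start; "moment": the same for the moment, N m; "width": finger opening in m.
Only numpy, scipy, OpenCV 4.12 (cv2) and the standard library are available. Lean on these libraries where they do the work, as an engineer would, in place of code of your own. Each camera call takes 0.05 s, during which the arm holds its last target. There are 200 camera calls.

## Task

The bottom half of a split casting mould sits on a sliding carriage under the filling gantry. First slide the carriage out along its rails until it is hard against the stop at the far end of the rails, away from the gantry; then take the larger loose upper mould half, fit it over the two dowels (wide hole on the thick dowel) and press the closed pair down against the springs under the bottom half, to the end of their travel or nearly so. Finish while still gripping the upper half and holding the pair pressed down, and leave the smaller mould half and the other things on the bench where they are.

Things in the scene. Friction and masses are not known exactly. Their poses are not given: they have to be found in the camera images.
- carriage (a joint): position of the carriage on its rails, in m: 0 is right under the gantry, 0.150 is hard against the stop at the other end. The travel is straight and level, along the -y axis of the thick_dowel frame. Sliding takes 4 to 5 N and it stays where it is left
- handle_top (a point): centre of the top face of the carriage's grey upright handle, a tab 14 mm thick (x of this frame) by 16 mm (y, the sliding direction) that stands 46 mm out of the flat dark carriage deck (94 mm wide). z is up. The mould's bottom half begins 21 mm from the tab, on its +y side; the gantry (an arch 144 mm wide, its beam 127 to 149 mm above the bench, 20 mm thick) stands 90 mm to the +y side when the carriage joint is 0
- lower_half (a joint): how far the bottom half has sunk on its springs, in m: 0 up (unloaded), 0.008 at the end of the travel. Springs 1000 N/m; the weight of the upper half alone does not move it noticeably, about 6 N of push beyond that weight sinks it 5 mm and about 9 N sinks it to the end
- thick_dowel (a point): centre of the foot of the thick dowel (12 mm diameter, dark steel), on the parting face (flat top) of the mould's bottom half, a bare metal block 60 x 92 x 22 mm with a round cavity 30 mm wide. x runs across the rails, y along the rails towards the gantry, z up. Both dowels are 18 mm high, straight for 9 mm and then tapering, by 3.2 mm in radius, to a flat tip. The parting face stands 80 mm above the bench when not pressed
- thin_dowel (a point): centre of the foot of the thin dowel (8 mm diameter), 64 mm from the thick dowel along -y of the same frame
- upper_half: the larger loose mould half, bare metal, 0.3 kg (it varies by 15%): a flat plate 60 (x) x 92 (y) x 20 mm (z) with a gripping boss 30 (x) x 34 (y) x 32 mm high in the middle of its top; 52 mm high in all. It lies parting face down on the bench. Origin at the centre of its underside (the parting face); z up
- upper_boss (a point): centre of the gripping boss of the larger upper half, 36 mm above that half's underside and 16 mm below the boss's top; axes as upper_half
- wide_hole (a point): centre of the wide through hole (14 mm diameter) on the underside of the larger upper half, 32 mm along its +y from its middle; it belongs on the thick dowel
- narrow_hole (a point): centre of the narrow through hole (10 mm diameter) on the underside of the larger upper half, 32 mm along its -y; it belongs on the thin dowel
- small_boss (a point): bystander: centre of the boss of the smaller mould half (plate 48 x 66 x 20 mm, boss 22 x 22 x 32 mm, 36 mm above its underside), which does not fit; it lies at one of the two places to the robot's right where the two loose halves lie, and the larger half lies at the other
- timer: bystander: white round twist timer, 68 x 67 x 47 mm, origin at the centre of its underside
- cup: bystander: open round metal cup, 64 mm wide, 88 mm high, origin at the centre of its underside
- vial: bystander: very small plastic bottle with a white screw cap, 36 mm wide, 75 mm high, origin at the centre of its underside
- bottle_a: bystander: small glass bottle with a dark blue screw cap, 56 mm wide, 134 mm high, origin at the centre of its underside
Not all that is in view belongs to the job. Leave any red look-alike of the upper_half alone.

How it is judged:
On the way, in this order (a step that is already met when the one before it is completed fails the run):
1. the carriage is against the stop at the far end, with the upper half not yet on the dowels (value of joint carriage above 0.146 m and distance between wide_hole and thick_dowel above 0.03 m), for 0.2 s.
2. the upper half is down on both dowels (distance between wide_hole and thick_dowel below 0.004 m and distance between narrow_hole and thin_dowel below 0.004 m), for 0.2 s.
At the end, for the whole second after the job is handed in: The carriage is within 5 mm of its stop, both holes of the larger upper half are within 3 mm of the feet of their dowels (closed, right way round), the bottom half is pressed at least 5 mm down on its springs (of 8 mm), and the gripper's fingers hold the upper half with more than 3 N (value of joint carriage above 0.145 m and distance between wide_hole and thick_dowel below 0.003 m and distance between narrow_hole and thin_dowel below 0.003 m and value of joint lower_half above 0.005 m and contact force between the fingers and upper_half above 3 N); the arm keeps its last pose, push and grip.
It fails at once if the smaller mould half is moved more than 3 cm (distance of small_boss from where it was at the start of the episode above 0.03 m).
It fails at once if the timer, the metal cup, the vial or the small bottle is moved more than 3 cm (distance of any of timer, vial, cup, bottle_a from where it was at the start of the episode above 0.03 m).
It also fails if it takes over 51 s, if anything falls off the work surface, if the arm or the gripper's body presses on something with over 40 N, if the wrist force passes 120 N, or if a joint passes its speed limit or range.

## Working session

There is one attempt and no reset: what is moved stays moved. The work goes in short steps, Python scripts to look and compute and a shell command to move; the robot and the scene stay as the last step left them, time stands still between calls to the robot, and variables do not carry over. Pictures are saved under pics/ and viewed, about 8 in all and at most 12, crops included, and the job is handed in when it is done.

```bash
mkdir -p pics; cat > h.py <<'E'
import numpy as np, cv2
from workcell import env, vision, ticket
def snap(n,tag):
    s=env.read_state(); im,d=vision.get_image(n); p=vision.camera_params(n)
    np.savez(f'pics/{tag}.npz',im=im,d=d,pos=s['position'],R=s['orientation']); cv2.imwrite(f'pics/{tag}.png',im); return im,d,p,s
def world(n,tag):
    z=np.load(f'pics/{tag}.npz'); p=vision.camera_params(n); d=z['d']
    v,u=np.mgrid[0:400,0:640]; P=np.stack([(u-p['cx'])/p['fx']*d,(v-p['cy'])/p['fy']*d,d],-1)
    if n=='wrist':
        T=np.array(p['tool_from_camera']); P=P@T[:3,:3].T+T[:3,3]; P=P@z['R'].T+z['pos']
    else: P=(P-np.array(p['t']))@np.array(p['R'])
    return z['im'],d,P
E
python3 - <<'E'
from h import *
for n in ('top','scene'): 
    im,d,p,s=snap(n,n+'0'); print(n,p)
print(s)
E
```

```text
top {'fx': 455.4907292247609, 'fy': 455.4907292247609, 'cx': 315.51071182711297, 'cy': 196.82086668907883, 'R': array([[-2.23904490e-02, -9.99747870e-01, -1.69239660e-03],
       [-9.96606997e-01,  2.24541524e-02, -7.91852542e-02],
       [ 7.92032905e-02, -8.63390987e-05, -9.96858481e-01]]), 't': array([-0.09553554,  0.54354647,  1.55315738])}
scene {'fx': 373.2178797904562, 'fy': 373.2178797904562, 'cx': 321.839069123625, 'cy': 199.0114121752106, 'R': array([[ 0.62025587, -0.78435477, -0.00838128],
       [-0.38024248, -0.29131007, -0.87781211],
       [ 0.68607457,  0.54765503, -0.47893178]]), 't': array([-0.45112921,  0.2647275 ,  1.13826083])}
{'time': 0.05, 'joints': array([-1.34051077,  0.42669124,  0.07387046,  1.60660244, -0.03409423,
        1.11079455, -0.06709278]), 'dq': array([ 0.00193892, -0.00089166, -0.00082754, -0.00072138,  0.00147966,
       -0.00062718, -0.00183326]), 'effort': array([ 8.87438015e-03, -9.52432895e+01,  3.77551451e+00, -4.64917302e+01,
        1.95846066e-02,  6.45822802e-03,  3.12622171e-05]), 'position': array([0.2501278 , 0.62651441, 0.23064039]), 'orientation': array([[-3.62296709e-04, -9.28729509e-01,  3.70757829e-01],
       [-1.18144535e-03,  3.70757992e-01,  9.28728763e-01],
       [-9.99999236e-01, -1.01554737e-04, -1.23156756e-03]]), 'ft_force': array([-0.21740955,  0.07695701, -0.18370491]), 'moment': array([-0.01789116,  0.03402629, -0.01099614]), 'width': 0.08528169409654937}
```

View pics/top0.png

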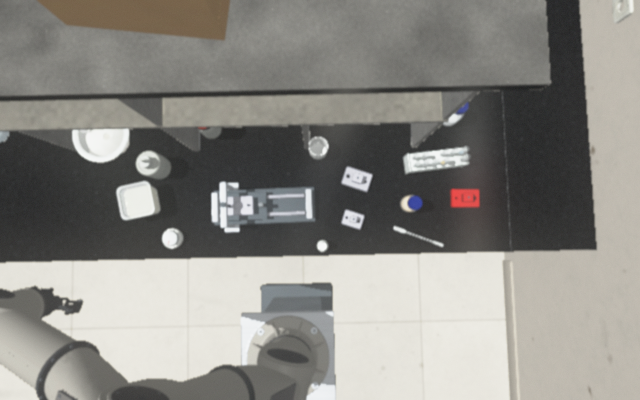

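View pics/scene0.png

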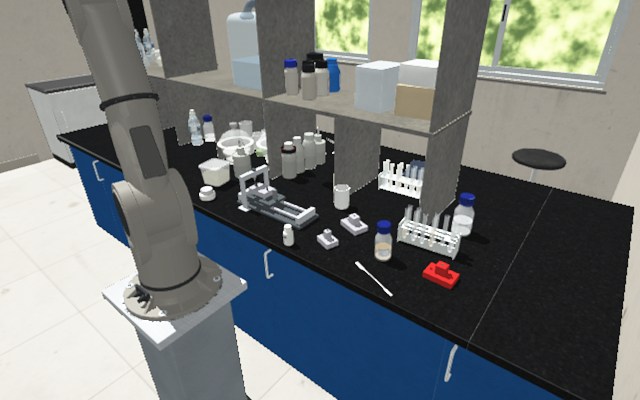

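The top picture shows the carriage and gantry at (265,205), with the gantry on the left (+y). There are three candidates for the upper half: bare metal at (357,179), bare metal at (352,218), and a red look-alike at (465,198). The one at (357,179) looks like the larger; I'll confirm it in a crop with sizes.

```bash
python3 - <<'E'
from h import *
im,d,P=world('top','top0')
x0,y0,x1,y1=200,130,390,255
cv2.imwrite('pics/c1.png',cv2.resize(im[y0:y1,x0:x1],None,fx=4,fy=4,interpolation=cv2.INTER_CUBIC))
for (u,v) in [(357,179),(352,218),(318,148),(322,246),(411,203),(172,238),(250,205),(275,205),(221,205),(263,178)]:
    print((u,v),np.round(P[v,u],4), np.round(np.median(P[v-1:v+2,u-1:u+2].reshape(-1,3),0),4))
# large half masks
for (a,b,c,e) in [(335,160,380,198),(335,205,372,233)]:
    Q=P[b:e,a:c].reshape(-1,3); 
    for lo,hi in [(.012,.03),(.042,.06)]:
        m=Q[(Q[:,2]>lo)&(Q[:,2]<hi)]; 
        if len(m)>4: print(lo,len(m),m.mean(0).round(4),cv2.minAreaRect((m[:,:2]*1000).astype(np.float32)))
E
```

```text
(357, 179) [ 0.5969 -0.2505  0.048 ] [ 0.5963 -0.2502  0.0528]
(352, 218) [ 0.4642 -0.229   0.0555] [ 0.4642 -0.229   0.055 ]
(318, 148) [ 0.7155 -0.1204  0.0019] [ 0.7152 -0.1204  0.0043]
(322, 246) [ 0.3732 -0.1256  0.0722] [ 0.3732 -0.1255  0.0747]
(411, 203) [ 0.5057 -0.4137  0.1316] [ 0.5056 -0.4135  0.1321]
(172, 238) [0.4106 0.3796 0.0485] [0.4106 0.381  0.0464]
(250, 205) [0.5142 0.1105 0.081 ] [0.5142 0.1105 0.0819]
(275, 205) [0.5164 0.0332 0.0159] [0.5164 0.0336 0.0159]
(221, 205) [0.5111 0.1903 0.1605] [0.5113 0.1903 0.1584]
(263, 178) [0.6127 0.0747 0.0064] [0.6133 0.0752 0.001 ]
0.012 354 [ 0.6017 -0.251   0.021 ] ((603.0044555664062, -251.27975463867188), (91.54203033447266, 60.80766677856445), 69.82266998291016)
0.042 87 [ 0.6025 -0.2507  0.0525] ((602.5277099609375, -250.71072387695312), (32.906192779541016, 30.31266975402832), 69.9991455078125)
0.012 211 [ 0.4631 -0.233   0.0209] ((462.92315673828125, -233.0708770751953), (65.97649383544922, 47.8883171081543), 71.40107727050781)
0.042 45 [ 0.4628 -0.2326  0.0519] ((462.8326416015625, -233.11956787109375), (22.149019241333008, 21.890167236328125), 72.32601165771484)
```

View pics/c1.png

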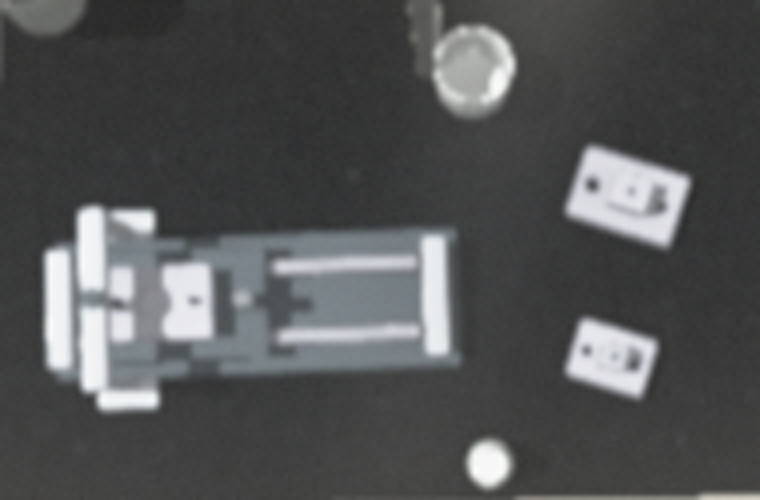

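The crop shows the larger half at about (627,195), the smaller one at (611,358), the handle at (243,297) and the end stop at (435,295). Depth puts the plate at (357,179) at 91.5 x 60.8 mm, so it is the larger half. The smaller plate measures 66 x 48 mm. Next I'll measure the handle and the rail direction.

```bash
python3 - <<'E'
from h import *
im,d,P=world('top','top0')
print('around handle z'); 
print((P[199:210,252:282:1,2]*1000).round().astype(int))
Q=P[195:215,256:265].reshape(-1,3); m=Q[(Q[:,2]>.068)]; print(len(m),m.mean(0),m.min(0),m.max(0))
# stop bar / whole fixture
Q=P[180:232,300:316].reshape(-1,3); m=Q[(Q[:,2]>.02)];print('stop',len(m),m.mean(0).round(4),cv2.minAreaRect((m[:,:2]*1000).astype(np.float32)))
Q=P[170:240,205:320].reshape(-1,3); m=Q[(Q[:,2]>.005)&(Q[:,2]<.1)];print('all',len(m),cv2.minAreaRect((m[:,:2]*1000).astype(np.float32)))
Q=P[195:220,240:256].reshape(-1,3); m=Q[(Q[:,2]>.076)&(Q[:,2]<.086)];print('face',len(m),m.mean(0).round(4),cv2.minAreaRect((m[:,:2]*1000).astype(np.float32)),m[:,0].min(),m[:,0].max(),m[:,1].min())
Q=P[170:240,205:245].reshape(-1,3); m=Q[(Q[:,2]>.135)];print('gantry',len(m),m.mean(0).round(4),cv2.minAreaRect((m[:,:2]*1000).astype(np.float32)),m.max(0))
E
```

```text
around handle z
[[  79   50   50   53   51   53   50   52   45   49   55   48   47   47
    51   11   15   16   13   16    8    7   22   22    8   13   18   20
    12   16]
 [  77   52   48   53   54   47   47   49   52   48   57   50   55   48
    51   19   10   11   15   12   18   16   10   13   15   15   16   16
    16   11]
 [  80   50   45   52   50   49   45   51   54   49   46   43   51   53
    52   20   20   18   19   18   20   13   12   17   14   14   13   11
    16   16]
 [  83   49   43   51   51   54   53   95  101   96   99   53   52   48
    48   14   20    9   24   18   17   18   16   24   16   17   13   15
    19   16]
 [  74   48   50   42   56   47   90 1591   95   92   97   81   51   52
    48   21    8   20   20   15   16   19   16   14   18   17   16   14
    20   18]
 [  80   58   59   56   55   52  102   99   96   99   99 1591   57   46
    47   14   13   20   18   16   16   14   16    8   14   13   19   22
    16   17]
 [  78   57   50   47   61   55   96   96   96   98  102   86   65   48
    55   11   10    9   14   17   14   20   18   16   24   15   26   2
[... 658 characters left out ...]
 0.06033502 0.20487509] [ 0.41654796 -0.10758223  0.07497214] [0.52251004 0.08266672 1.59115729]
stop 246 [ 0.5165 -0.0789  0.0608] ((495.778564453125, -77.37295532226562), (161.39796447753906, 52.06804656982422), 2.9909329414367676)
all 3880 ((520.6533203125, 80.26498413085938), (399.32769775390625, 241.22158813476562), 88.71659088134766)
face 182 [0.5164 0.1218 0.0812] ((516.2677612304688, 123.64171600341797), (40.796485900878906, 57.13591766357422), 88.72114562988281) 0.48737209407171184 0.5452257189022754 0.1033876299037278
gantry 328 [0.5107 0.1737 0.2064] ((449.0362854003906, 73.98880004882812), (346.09228515625, 127.72724914550781), 59.5986213684082) [0.58551877 0.19667741 1.59115729]
```

```bash
R='x'; python3 -m creep '[[[0.5,-1,0.2,-0.13],[0.5,-1,0.2,-0.13],[0.5,-1,0.2,-0.13],[0.5,-1,0.2,-0.13],[0.5,-1,0.2,-0.13],[0.5,-1,0.2,-0.13],[0.5,-1,0.2,-0.13]]]' && python3 -m creep '[[[0.5,-1,0,-0.13],[0.5,-1,0,-0.13],[0.5,-1,0,-0.13],[0.5,-1,0,-0.13],[0.5,-1,0,-0.13],[0.5,-1,0,-0.13],[0.5,-1,0,-0.13]]]'
```

```text
time: 0.8
position: [0.3503, 0.4268, 0.2714]
orientation: [[-0.0, -0.704, 0.71], [0.0, 0.71, 0.704], [-1.0, 0.0, 0.0]]
ft_force: [0.1, -0.3, -1.1]
width: 0.0855
time: 1.5
position: [0.4499, 0.228, 0.271]
orientation: [[-0.0, -0.366, 0.93], [-0.0, 0.93, 0.366], [-1.0, -0.0, -0.001]]
ft_force: [0.1, 1.0, 0.4]
width: 0.0854
```

```bash
python3 -m creep '[[[0.3,-0.85,0,-0.12],[0.3,-0.85,0,-0.12],[0.3,-0.85,0,-0.12],[0.3,-0.85,0,-0.12],[0.3,-0.85,0,-0.12],[0.3,-0.85,0,-0.12],[0.3,-0.85,0,-0.12]]]'; python3 - <<'E'
from h import *
im,d,p,s=snap('wrist','w1'); print(s['time'],s['position'],s['joints'],s['orientation'][:,2]); print(p)
cv2.imwrite('pics/w1b.png',im)
im,d,P=world('wrist','w1'); 
z=P[...,2]; m=(z>.09)&(z<.105)&(d>0); v,u=np.where(m); print(len(u))
n,l,st,c=cv2.connectedComponentsWithStats(m.astype(np.uint8))
for i in range(1,n):
    if st[i,4]>60: q=P[l==i]; print(st[i],q.mean(0).round(4),q.min(0).round(4),q.max(0).round(4))
E
```

```text
time: 2.2
position: [0.51, 0.0591, 0.271]
orientation: [[-0.001, -0.0, 1.0], [-0.0, 1.0, 0.0], [-1.0, -0.0, -0.001]]
ft_force: [0.0, -0.2, -0.0]
width: 0.0851
2.2 [0.5100118  0.05910335 0.27100951] [-0.77618317  0.12685324  0.59363192  1.94239714 -0.07977769  1.09572841
 -0.14932519] [ 9.99999769e-01  3.69683171e-04 -5.70257716e-04]
{'fx': 337.4572870196988, 'fy': 337.4572870196988, 'cx': 316.3628635570821, 'cy': 207.51215834579318, 'tool_from_camera': array([[-1.04900038e-03, -3.22986209e-01,  9.46403090e-01,
        -1.40520083e-01],
       [ 8.04148321e-04, -9.46403577e-01, -3.22985483e-01,
         8.39837776e-02],
       [ 9.99999126e-01,  4.22236561e-04,  1.25250653e-03,
         3.75391514e-04],
       [ 0.00000000e+00,  0.00000000e+00,  0.00000000e+00,
         1.00000000e+00]])}
1579
[317 157  15  17 233] [0.518  0.0772 0.0934] [0.5113 0.0694 0.09  ] [0.5248 0.0847 0.0961]
[ 500  295  140   20 1177] [ 0.7828 -0.0702  0.0976] [ 0.7156 -0.0849  0.09  ] [ 0.8676 -0.0682  0.105 ]
```

View pics/w1b.png

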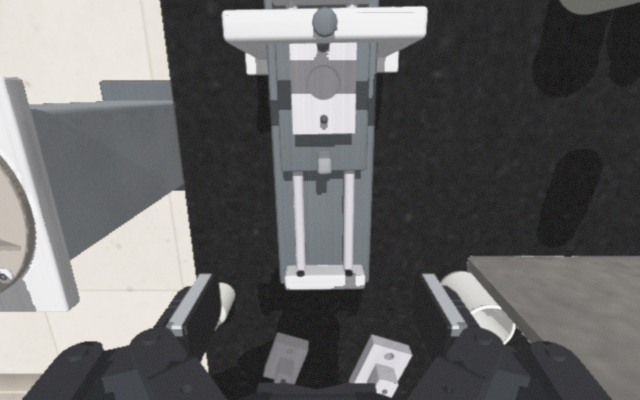

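The wrist picture (up is +y, right is +x) shows the gantry at the top, the bottom half with the thin dowel at (324,120), the handle at (325,163), and the stop at (325,277). Bottom right is the larger half, with a hole at (391,357). Next I'll get the rail direction.

```bash
python3 - <<'E'
from h import *
im,d,P=world('wrist','w1')
g=im.mean(2)
# rails: bright pixels in rows 180..262, two column windows
for a,b in [(285,312),(335,362)]:
    X=[];Y=[]
    for v in range(182,262):
        w=np.clip(g[v,a:b]-150,0,None)
        if w.sum()<50: continue
        u=int(round(a+(w*np.arange(b-a)).sum()/w.sum())); X.append(P[v,u,0]);Y.append(P[v,u,1])
    k=np.polyfit(Y,X,1); print('rail dx/dy',k,len(X),min(Y),max(Y))
# block & deck edges by height
z=P[...,2]
for lo,hi,vr in [(.073,.087,(92,132)),(.043,.057,(140,170))]:
    L=[]
    for v in range(*vr):
        u=np.where((z[v,250:400]>lo)&(z[v,250:400]<hi))[0]+250
        if len(u)>20: L.append((P[v,u,1].mean(),P[v,u.min(),0],P[v,u.max(),0]))
    L=np.array(L); print(np.polyfit(L[:,0],L[:,1],1),np.polyfit(L[:,0],L[:,2],1),L.mean(0).round(4))
m=(z>.073)&(z<.087); m[:, :260]=0; m[:,390:]=0; m[140:]=0
q=P[m]; print('face ymin',np.percentile(q[:,1],[0.5,1,2]),'z',np.median(q[:,2]))
for n,(u0,u1,v0,v1) in {'stop':(275,375,255,295)}.items():
    q=P[v0:v1,u0:u1].reshape(-1,3); h=q[:,2].max(); print(n,h); q=q[q[:,2]>h-.012]; print(q.mean(0).round(4),cv2.minAreaRect((q[:,:2]*1000).astype(np.float32)))
E
```

```text
rail dx/dy [0.02026801 0.49030217] 80 -0.05637517372848429 0.143088085346631
rail dx/dy [-0.01433628  0.54943122] 80 -0.056930226064378975 0.04471796986915024
[-0.01816213  0.49015595] [3.97318722e-04 5.46803311e-01] [0.1257 0.4879 0.5469]
[-0.017351    0.47327292] [-0.03741336  0.56740907] [0.0795 0.4719 0.5644]
face ymin [0.1057301  0.10648667 0.10676146] z 0.0779324737605313
stop 0.411528881954745
[0.5104 0.1431 0.4115] ((510.436279296875, 143.0880889892578), (0.0, 0.0), 0.0)
```

```bash
python3 -m creep '[[[0.04,0.1,-0.7,0],[0.04,0.1,-0.7,0],[0.04,0.1,-0.7,0],[0.04,0.1,-0.7,0],[0.04,0.1,-0.7,0]]]'; python3 - <<'E'
from h import *
im,d,P=world('top','top0'); q=P[190:218,300:316]; print((q[...,2]*1000).round().astype(int)[::4]); print(q[14,:,1].round(3))
im,d,p,s=snap('wrist','w2'); print(s['position'],p and '')
im,d,P=world('wrist','w2'); z=P[...,2]; m=(z>.088)&(z<.103)&(d>0)
n,l,st,c=cv2.connectedComponentsWithStats(m.astype(np.uint8))
for i in range(1,n):
    if st[i,4]>60: q=P[l==i]; print(st[i],q.mean(0).round(4),q.min(0).round(4),q.max(0).round(4))
E
```

```text
time: 2.75
position: [0.5182, 0.0773, 0.1319]
orientation: [[-0.001, 0.002, 1.0], [-0.001, 1.0, -0.002], [-1.0, -0.001, -0.001]]
ft_force: [0.3, -0.0, 0.4]
width: 0.0855
[[11 22 16 13 15 40 47 50 50 52 53 15 10 14 -1  4]
 [44 36 32 43 47 52 47 43 54 51 44 32 20 17  4  2]
 [21 19 17 17 19 23 43 46 55 45 50 46 21 15 15  0]
 [14 11 12 15 10 21 47 51 45 47 46 47 17 16 11 -1]
 [14 19 19 13 15 19 45 46 47 46 44 50 19 15 12  3]
 [14 16 22 16 10  9 45 52 45 50 50 46 18 19 15  5]
 [31 20 19 18 18 16 51 48 50 48 49 55 17 14 21 -2]]
[-0.053 -0.057 -0.06  -0.064 -0.067 -0.071 -0.075 -0.078 -0.082 -0.085
 -0.088 -0.092 -0.095 -0.098 -0.102 -0.105]
[0.5181666  0.07729081 0.13191725] 
[431  42  32  11 173] [0.5785 0.1812 0.0955] [0.5755 0.1799 0.0882] [0.5862 0.1847 0.1029]
[300  45  23  13 216] [0.5162 0.1808 0.0923] [0.5108 0.178  0.088 ] [0.5216 0.1834 0.0974]
[161  47  30  12 171] [0.4539 0.1788 0.0957] [0.4461 0.1775 0.0881] [0.4566 0.1826 0.1029]
[307 165  14  13 130] [0.5172 0.1204 0.0913] [0.5136 0.1165 0.088 ] [0.5208 0.1234 0.097 ]
[303 229  25  28 601] [0.518  0.0782 0.0931] [0.5109 0.0693 0.0881] [0.5251 0.0851 0.096 ]
```

```bash
python3 -m creep '[[[0,0.005,-0.335,0.0055],[0,0.005,-0.335,0.0055],[0,0.005,-0.335,0.0055],[0,0.005,-0.335,0.0055]]]' && python3 -m creep '[[[0,0,0,0],[0,0,0,0],[0,0,0,0],[0,0,0,0],[0,0,0,0],[0,0,0,0],[0,0,0,0],[0,0,0,0],[0,0,0,0],[0,0,0,0]]]' 1
```

```text
time: 3.2
position: [0.5195, 0.078, 0.0665]
orientation: [[0.002, -0.014, 1.0], [0.001, 1.0, 0.014], [-1.0, 0.001, 0.002]]
ft_force: [1.1, -0.2, 0.2]
width: 0.0852
time: 4.2
position: [0.5174, 0.0779, 0.0645]
orientation: [[-0.002, -0.014, 1.0], [0.0, 1.0, 0.014], [-1.0, 0.0, -0.002]]
ft_force: [-9.5, 0.8, 15.6]
width: 0.0124
```

```bash
python3 -m creep '[[[0.001,-0.08,0,0],[0.003,-0.16,0,0],[0.004,-0.24,0,0],[0.006,-0.32,0,0],[0.007,-0.4,0,0],[0.008,-0.48,0,0],[0.009,-0.54,0,0],[0.01,-0.6,0,0],[0.011,-0.66,0,0],[0.012,-0.71,0,0],[0.013,-0.74,0,0],[0.013,-0.745,0,0]]]' && python3 -m creep '[[[0,-0.01,0,0],[0,-0.02,0,0],[0,-0.025,0,0],[0,-0.025,0,0]]]'
```

```text
time: 5.4
position: [0.5196, -0.0612, 0.0637]
orientation: [[-0.005, -0.022, 1.0], [0.011, 1.0, 0.022], [-1.0, 0.011, -0.005]]
ft_force: [-8.1, 64.5, 10.0]
width: 0.0129
time: 5.8
position: [0.5198, -0.0646, 0.0635]
orientation: [[-0.006, -0.024, 1.0], [0.012, 1.0, 0.024], [-1.0, 0.012, -0.005]]
ft_force: [-7.2, 67.8, 7.1]
width: 0.0129
```

```bash
python3 - <<'E'
from h import *
im,d,p,s=snap('wrist','w3'); print(s['time'],s['position'],s['ft_force'])
cv2.imwrite('pics/w3b.png',im)
E
```

```text
5.8 [ 0.51976967 -0.06460143  0.06349643] [-7.17933546 67.80011006  7.11848081]
```

View pics/w3b.png

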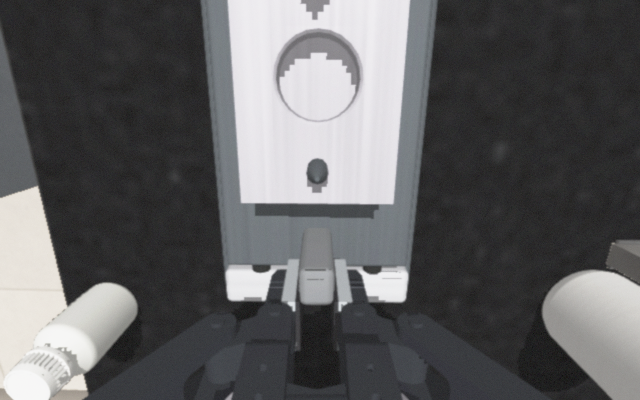

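The picture shows the deck edge meeting the white stop bar at rows 265-300, the tab at (317,265) still between the fingers, and the thin dowel at (317,170). The carriage looks home. I'll compare the shift of the block edge and dowel numerically.

```bash
python3 - <<'E'
from h import *
for t in ('w2','w3'):
    im,d,P=world('wrist',t); z=P[...,2]
    m=(z>.074)&(z<.086)&(d>0)&(abs(P[...,0]-.519)<.024)
    q=P[m]; print(t,'edge y',[np.percentile(q[(q[:,0]>a)&(q[:,0]<b)][:,1],1).round(4) for a,b in [(.495,.508),(.53,.543)]])
    m=(z>.088)&(z<.1)&(d>0)&(abs(P[...,0]-.519)<.012)
    n,l,st,c=cv2.connectedComponentsWithStats(m.astype(np.uint8))
    for i in range(1,n):
        if st[i,4]>60: q=P[l==i]; print(st[i],q.mean(0).round(4),q.min(0).round(4),q.max(0).round(4))
E
```

```text
w2 edge y [np.float64(0.1059), np.float64(0.1066)]
[300  45  23  13 215] [0.5162 0.1808 0.0923] [0.5108 0.1779 0.0881] [0.5217 0.1834 0.0974]
[307 165  14  13 130] [0.5172 0.1203 0.0913] [0.5136 0.1165 0.088 ] [0.5209 0.1233 0.097 ]
[303 229  25  28 601] [0.518  0.0781 0.0931] [0.5109 0.0693 0.0881] [0.5251 0.0851 0.096 ]
w3 edge y [np.float64(-0.0576), np.float64(-0.0567)]
[307 164  21  20 305] [ 0.5193 -0.0073  0.0917] [ 0.5158 -0.0114  0.088 ] [ 0.5228 -0.0045  0.0971]
[ 280  262   66   89 2524] [ 0.5198 -0.0534  0.0944] [ 0.5071 -0.0757  0.088 ] [ 0.531  -0.0423  0.1   ]
```

```bash
python3 -m creep '[[[0,0.025,0,0],[0,0.045,0,0],[0,0.045,0,0],[0,0.045,0,0]]]' && python3 -m creep '[[[0,0.045,0,0],[0,0.045,0,0],[0,0.045,0,0],[0,0.045,0,0],[0,0.045,0,0],[0,0.045,0,0]]]' -1  && python3 -m creep '[[[0,0,0.9,0],[0,0,0.9,0],[0,0,0.9,0],[0,0,0.9,0],[0,0,0.9,0],[0,0,0.9,0]]]'; python3 - <<'E'
from h import *
im,d,p,s=snap('wrist','w4'); print(s['position'],s['joints'])
cv2.imwrite('pics/w4b.png',cv2.resize(im[0:300,150:550],None,fx=2,fy=2))
im,d,P=world('wrist','w4'); z=P[...,2]
m=(z>.074)&(z<.086)&(d>0)&(abs(P[...,0]-.519)<.024)&(P[...,1]<.09)
q=P[m]; print('edge y',[np.percentile(q[(q[:,0]>a)&(q[:,0]<b)][:,1],[1,99]).round(4) for a,b in [(.495,.508),(.53,.543)]])
m=(z>.088)&(z<.1)&(d>0)&(abs(P[...,0]-.519)<.012)
n,l,st,c=cv2.connectedComponentsWithStats(m.astype(np.uint8))
for i in range(1,n):
    if st[i,4]>30: q=P[l==i]; print(st[i],q.mean(0).round(4),q.min(0).round(4),q.max(0).round(4))
E
```

```text
time: 6.25
position: [0.5197, -0.0643, 0.0637]
orientation: [[-0.003, -0.017, 1.0], [0.003, 1.0, 0.017], [-1.0, 0.003, -0.003]]
ft_force: [-3.3, 16.4, -1.6]
width: 0.0128
time: 6.85
position: [0.5209, -0.0584, 0.0644]
orientation: [[0.0, -0.014, 1.0], [-0.0, 1.0, 0.014], [-1.0, -0.0, 0.0]]
ft_force: [-0.3, 0.1, -0.7]
width: 0.0855
time: 7.45
position: [0.5209, -0.058, 0.2447]
orientation: [[0.001, -0.015, 1.0], [0.001, 1.0, 0.015], [-1.0, 0.001, 0.001]]
ft_force: [-0.1, 0.9, -1.0]
width: 0.0851
[ 0.52093425 -0.05803318  0.24467243] [-0.55025586  0.18051504  0.61583187  1.95480222 -0.1214376   1.04102499
  0.13397875]
edge y [array([-0.0212,  0.0683]), array([-0.0207,  0.0695])]
[308  46  14  15 160] [0.5184 0.0553 0.0927] [0.5134 0.0507 0.088 ] [0.5238 0.061  0.0981]
[311 130   9   9  52] [ 0.5196 -0.0078  0.0914] [ 0.5165 -0.0115  0.088 ] [ 0.5234 -0.0047  0.0967]
[307 174  16  18 272] [ 0.5202 -0.0501  0.0932] [ 0.5133 -0.0584  0.0881] [ 0.5269 -0.043   0.0958]
```

View pics/w4b.png

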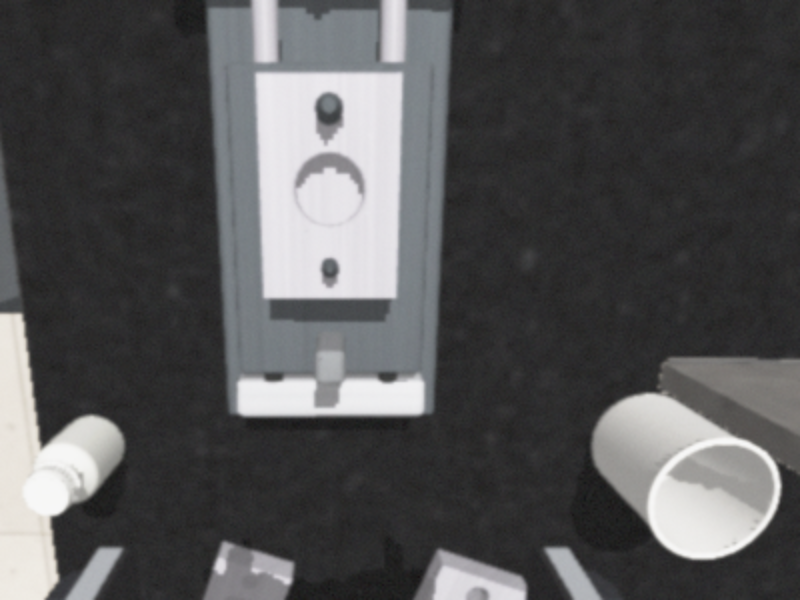

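The crop shows the deck edge meeting the white stop at row 376, the thick dowel at (329,107) and the thin one at (330,268). The dowel did not move back on release, so the carriage is home. Next I'll move over the larger half.

```bash
python3 -m creep '[[[0.408,-0.965,0,-0.118],[0.408,-0.965,0,-0.118],[0.408,-0.965,0,-0.118],[0.408,-0.965,0,-0.118],[0.408,-0.965,0,-0.118],[0.408,-0.965,0,-0.118],[0.408,-0.965,0,-0.118]]]'; python3 - <<'E'
from h import *
im,d,p,s=snap('wrist','w5'); print(s['position'],s['joints'])
cv2.imwrite('pics/w5b.png',cv2.resize(im[100:280,220:420],None,fx=3,fy=3))
im,d,P=world('wrist','w5'); z=P[...,2]
near=(np.hypot(P[...,0]-.6025,P[...,1]+.251)<.065)
for lo,hi in [(.012,.028),(.044,.06)]:
    q=P[near&(z>lo)&(z<hi)]; print(len(q),q.mean(0).round(4),cv2.minAreaRect((q[:,:2]*1000).astype(np.float32)))
np.set_printoptions(suppress=True)
dk=near&(im.mean(2)<90)
n,l,st,c=cv2.connectedComponentsWithStats(dk.astype(np.uint8))
for i in range(1,n):
    if st[i,4]>15: print(st[i],c[i].round(1),P[l==i].mean(0).round(4))
E
```

```text
time: 8.2
position: [0.6018, -0.2503, 0.2429]
orientation: [[-0.002, 0.349, 0.937], [0.001, 0.937, -0.349], [-1.0, -0.0, -0.002]]
ft_force: [-0.8, 1.5, -0.4]
width: 0.0853
[ 0.60180496 -0.25029825  0.24293017] [-0.21799524  0.45405214  0.70877504  1.67604381 -0.32031587  1.13353188
  0.22251853]
3268 [ 0.6064 -0.246   0.0179] ((605.0458374023438, -249.57960510253906), (92.33915710449219, 60.02470016479492), 70.54029083251953)
942 [ 0.6053 -0.2485  0.0497] ((604.8072509765625, -249.0809783935547), (33.64718246459961, 29.39417266845703), 70.39619445800781)
[ 262  112  112  110 4860] [315.6 164.3] [ 0.6024 -0.2458 -0.0023]
[313 136  11  10  81] [318.  140.6] [ 0.6149 -0.2205 -0.0023]
[  61  274  166  126 9739] [158.7 358.6] [ 0.5621 -0.2249  0.3021]
[ 407  275  173  125 9957] [476.8 359.1] [ 0.6497 -0.2573  0.3024]
[ 239  383  157   17 1974] [316.6 392.1] [ 0.6061 -0.2398  0.3168]
```

View pics/w5b.png

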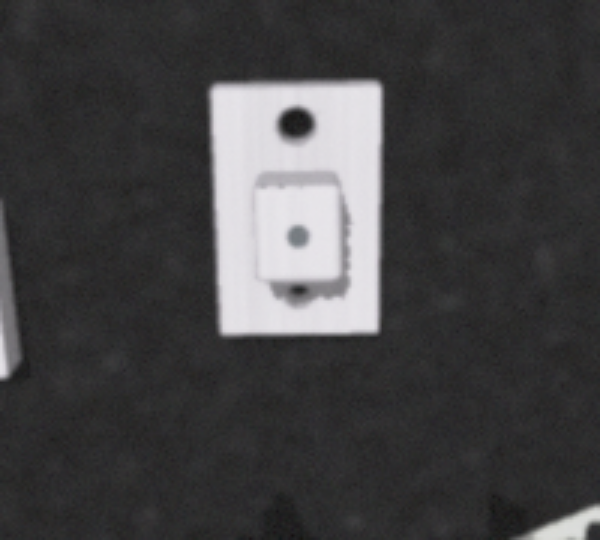

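The crop shows the larger plate with its boss. The hole at (296,123), at the +y end, is about 37 px wide at 2.9 px/mm, or 13 mm, so it is the wide one. The partly hidden hole at (298,290) is narrower. The half's yaw is about -19.6° and its centre (0.605,-0.249).

```bash
python3 -m creep '[[[0.011,0.008,-0.85,0.0045],[0.011,0.008,-0.85,0.0045],[0.011,0.008,-0.85,0.0045],[0.011,0.008,-0.85,0.0045],[0.011,0.008,-0.85,0.0045],[0.011,0.008,-0.85,0.0045]]]'; python3 - <<'E'
from h import *
im,d,p,s=snap('wrist','w6'); print(s['position'],s['joints'])
im,d,P=world('wrist','w6'); z=P[...,2]
near=(np.hypot(P[...,0]-.605,P[...,1]+.2493)<.062)&(d>0)
for lo,hi in [(.012,.028),(.046,.056)]:
    m=near&(z>lo)&(z<hi); q=P[m]; print(len(q),q.mean(0).round(4),cv2.minAreaRect((q[:,:2]*1000).astype(np.float32)),np.argwhere(m).min(0),np.argwhere(m).max(0))
E
```

```text
time: 8.85
position: [0.605, -0.2487, 0.0753]
orientation: [[0.001, 0.334, 0.942], [0.0, 0.942, -0.334], [-1.0, 0.0, 0.0]]
ft_force: [0.1, -0.1, 0.7]
width: 0.0854
[ 0.60503774 -0.24870091  0.07527   ] [-0.13251026  0.63568889  0.59288998  1.80097354 -0.4596931   0.84568781
  0.34031903]
8858 [ 0.6077 -0.2416  0.018 ] ((604.8292236328125, -249.38919067382812), (92.38233947753906, 60.21425247192383), 70.50868225097656) [160 266] [295 366]
3007 [ 0.6054 -0.2477  0.0497] ((605.0701293945312, -248.73440551757812), (33.72686767578125, 29.99429702758789), 70.77387237548828) [225 289] [281 343]
```

```bash
python3 -m creep '[[[0,-0.002,-0.15,0.0],[0,-0.002,-0.26,0],[0,-0.002,-0.26,0],[0,-0.002,-0.26,0],[0,-0.002,-0.26,0]]]' && python3 -m creep '[[[0,0,0,0],[0,0,0,0],[0,0,0,0],[0,0,0,0],[0,0,0,0],[0,0,0,0],[0,0,0,0],[0,0,0,0]]]' 1 && python3 -m creep '[[[0,0,0.15,0],[0,0,0.3,0],[0,0,0.5,0],[0,0,0.7,0],[0,0,0.85,0],[0,0,0.85,0],[0,0,0.85,0]]]'
```

```text
time: 9.4
position: [0.6058, -0.2503, 0.0244]
orientation: [[0.003, 0.335, 0.942], [-0.001, 0.942, -0.335], [-1.0, 0.0, 0.003]]
ft_force: [0.1, 1.1, 0.1]
width: 0.0853
time: 10.2
position: [0.6049, -0.25, 0.0227]
orientation: [[0.0, 0.336, 0.942], [0.0, 0.942, -0.336], [-1.0, 0.0, 0.0]]
ft_force: [-0.8, 1.2, 6.6]
width: 0.0295
time: 10.9
position: [0.6046, -0.2497, 0.1922]
orientation: [[0.0, 0.335, 0.942], [0.0, 0.942, -0.335], [-1.0, 0.0, 0.0]]
ft_force: [0.1, 0.2, -4.0]
width: 0.0293
```

```bash
python3 -m creep '[[[-0.43,0.95,0.1,0.115],[-0.43,0.95,0.1,0.115],[-0.43,0.95,0.1,0.115],[-0.43,0.95,0.1,0.115],[-0.43,0.95,0.1,0.115],[-0.43,0.95,0.1,0.115],[-0.43,0.95,0.1,0.115],[-0.43,0.95,0.1,0.115]]]'; python3 - <<'E'
from h import *
im,d,p,s=snap('wrist','w7'); print(s['position'],s['joints'],s['orientation'][:,2])
cv2.imwrite('pics/w7b.png',im)
E
```

```text
time: 11.7
position: [0.5187, -0.0612, 0.2117]
orientation: [[-0.001, -0.017, 1.0], [-0.001, 1.0, 0.017], [-1.0, -0.001, -0.001]]
ft_force: [-0.4, 0.0, -2.4]
width: 0.0291
[ 0.51867184 -0.06122708  0.21170726] [-0.54057566  0.22154763  0.62127364  1.99427229 -0.15431316  0.97262514
  0.17388749] [ 9.99848708e-01  1.73686302e-02 -9.44518247e-04]
```

View pics/w7b.png

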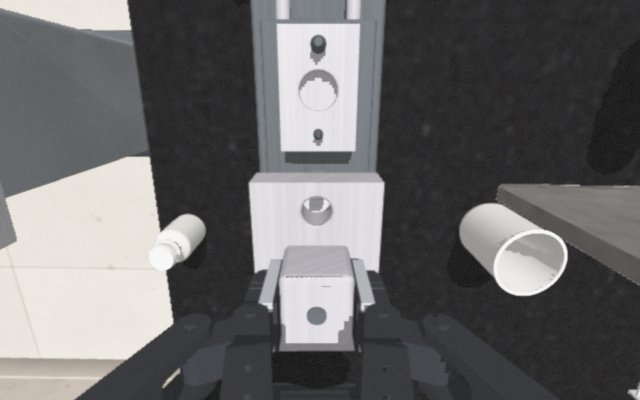

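The held plate spans columns 250-383, with its front edge at row 175-183 and the wide hole at (317,211). The thick dowel is at (318,43), the thin one at (318,133). I'll work out both poses from this picture.

```bash
cat > meas.py <<'E'
from h import *
import sys
def run(tag):
    im,d,P=world('wrist',tag); Z=np.load(f'pics/{tag}.npz'); pos,R=Z['pos'],Z['R']; z=P[...,2]
    T=(P-pos)@R  # tool coords
    pt=-(pos[2]-0)  # height rel
    # plate top in tool: x = about -(0.020-0.0227)=+0.0027
    mp=(abs(T[...,0]-.0027)<.006)&(d>0)&(abs(T[...,2])<.034)&(abs(T[...,1])<.06)
    q=T[mp]; print('plate',mp.sum(),'x',np.median(q[:,0]).round(4),'ymax',np.percentile(q[:,1],99).round(4),
      'z lo/hi',np.percentile(q[:,2],[.5,99.5]).round(4))
    fr=[(b,np.percentile(q[abs(q[:,2]-b)<.004][:,1],98).round(4)) for b in (-.024,-.012,0,.012,.024)]; print('front edge y by z',fr)
    # hole: missing pixels between y .018.. : dark/lower pixels enclosed
    box=cv2.convexHull(np.argwhere(mp)[:,::-1].astype(np.int32)); k=np.zeros(d.shape,np.uint8); cv2.fillConvexPoly(k,box,1)
    h=((k>0)&~mp&(T[...,0]>.009)).astype(np.uint8); n,l,st,c=cv2.connectedComponentsWithStats(h)
    p=vision.camera_params('wrist'); M=np.array(p['tool_from_camera'])
    for i in range(1,n):
        if 60<st[i,4]<3000:
            ray=M[:3,:3]@np.array([(c[i][0]-p['cx'])/p['fx'],(c[i][1]-p['cy'])/p['fy'],1]); a=(.0027-M[0,3])/ray[0]
            print('hole',st[i],(M[:3,3]+a*ray).round(4))
    # block
    m=(abs(z-.079)<.007)&(d>0)&(abs(P[...,0]-.519)<.036)&(P[...,1]<.085)&(P[...,1]>-.04)
    n,l,st,c=cv2.connectedComponentsWithStats(m.astype(np.uint8)); i=1+st[1:,4].argmax(); m=l==i
    q=P[m]; r=cv2.minAreaRect((q[:,:2]*1000).astype(np.float32)); print('block',r,np.median(q[:,2]).round(4))
    m=(z>.09)&(z<.103)&(d>0)&(abs(P[...,0]-.519)<.012)&(P[...,1]<.08)&(P[...,1]>-.03)
    n,l,st,c=cv2.connectedComponentsWithStats(m.astype(np.uint8))
    for i in range(1,n):
        if st[i,4]>15: q=P[l==i]; print('dowel',st[i],q.mean(0).round(4),q.min(0).round(4),q.max(0).round(4))
run(sys.argv[1])
E
python3 meas.py w7
```

```text
plate 9743 x 0.0047 ymax 0.0464 z lo/hi [-0.0292  0.0303]
front edge y by z [(-0.024, np.float64(0.0462)), (-0.012, np.float64(0.0462)), (0, np.float64(0.0464)), (0.012, np.float64(0.0463)), (0.024, np.float64(0.0462))]
hole [302 197  30  27 601] [0.0027 0.034  0.0005]
block ((518.926513671875, 23.899883270263672), (60.20120620727539, 91.76768493652344), 1.1089692115783691) 0.0779
dowel [311  36  15  15 160] [0.5184 0.0553 0.0938] [0.5134 0.051  0.09  ] [0.5233 0.06   0.0976]
dowel [314 131   8   8  46] [ 0.5193 -0.0077  0.0924] [ 0.5165 -0.0104  0.09  ] [ 0.5219 -0.0052  0.0968]
```

```bash
python3 -m creep '[[[0,0.42,0,0],[0,0.42,0,0],[0,0.42,0,0],[0,0.42,-0.4,0],[0,0.42,-0.4,0],[0,0.42,-0.4,0],[0,0.42,-0.4,0]]]'; python3 - <<'E'
from h import *
im,d,p,s=snap('wrist','w8'); print(s['time'],s['position'],s['orientation'],s['ft_force'])
E
python3 meas.py w8
```

```text
time: 12.45
position: [0.519, 0.0229, 0.1326]
orientation: [[-0.001, -0.017, 1.0], [-0.001, 1.0, 0.017], [-1.0, -0.001, -0.001]]
ft_force: [0.5, -0.2, -1.8]
width: 0.0291
12.45 [0.51896707 0.02289618 0.13264557] [[-8.74425316e-04 -1.73885158e-02  9.99848426e-01]
 [-1.03027399e-03  9.99848293e-01  1.73876124e-02]
 [-9.99999087e-01 -1.01491366e-03 -8.92207595e-04]] [ 0.48077701 -0.22569061 -1.77013771]
plate 9712 x 0.0047 ymax 0.0464 z lo/hi [-0.0292  0.0303]
front edge y by z [(-0.024, np.float64(0.0462)), (-0.012, np.float64(0.0463)), (0, np.float64(0.0463)), (0.012, np.float64(0.0462)), (0.024, np.float64(0.0462))]
hole [302 197  30  27 593] [0.0027 0.0341 0.0005]
block ((518.1638793945312, 66.01724243164062), (60.245643615722656, 8.1791353225708), 1.0294415950775146) 0.0778
```

```bash
python3 -m creep '[[[-0.0025,0.003,0,0],[-0.0025,0.003,-0.04,0],[-0.0025,0.003,-0.07,0],[-0.0025,0.003,-0.1,0],[-0.0025,0.003,-0.1,0]]]' && python3 -m creep '[[[0,0,-0.015,0],[0,0,-0.03,0],[0,0,-0.04,0],[0,0,-0.045,0],[0,0,-0.045,0]]]'
```

```text
time: 13.0
position: [0.5177, 0.0246, 0.1115]
orientation: [[-0.001, -0.019, 1.0], [-0.0, 1.0, 0.019], [-1.0, -0.0, -0.001]]
ft_force: [-0.5, 0.2, -2.2]
width: 0.0292
time: 13.5
position: [0.5181, 0.0247, 0.1032]
orientation: [[-0.0, -0.019, 1.0], [-0.0, 1.0, 0.019], [-1.0, -0.0, -0.0]]
ft_force: [-0.8, -0.3, -2.9]
width: 0.0285
```

```bash
python3 -m creep '[[[0,0,-0.01,0],[0,0,-0.02,0],[0,0,-0.03,0],[0,0,-0.03,0],[0,0,-0.035,0],[0,0,-0.04,0],[0,0,-0.04,0],[0,0,-0.04,0],[0,0,-0.04,0]]]'
```

```text
time: 14.4
position: [0.5183, 0.0246, 0.0955]
orientation: [[0.0, -0.019, 1.0], [0.0, 1.0, 0.019], [-1.0, 0.0, 0.0]]
ft_force: [-3.6, -0.1, 8.3]
width: 0.0293
```

```bash
python3 -m creep '[[[0,0,-0.008,0],[0,0,-0.008,0],[0,0,-0.008,0],[0,0,-0.008,0],[0,0,-0.008,0]]]'; python3 - <<'E'
from h import *
im,d,p,s=snap('wrist','w9'); print(s['time'],s['position'],s['ft_force'],s['width'])
cv2.imwrite('pics/w9b.png',im)
snap('scene','s9'); im=cv2.imread('pics/s9.png'); cv2.imwrite('pics/s9b.png',cv2.resize(im[160:280,180:380],None,fx=4,fy=4))
im,d,p,s=snap('top','t9')
_,_,P=world('top','t9')
for n,(u,v) in {'small':(352,218),'vial':(322,246),'bottle':(411,203),'timer':(172,238)}.items(): print(n,P[v,u].round(4))
E
python3 meas.py w9
```

```text
time: 14.9
position: [0.5184, 0.0247, 0.0945]
orientation: [[0.0, -0.019, 1.0], [0.001, 1.0, 0.019], [-1.0, 0.001, 0.0]]
ft_force: [-8.1, -0.5, 23.2]
width: 0.0293
14.9 [0.51837025 0.02468796 0.09450952] [-8.10291369 -0.46258397 23.15011938] 0.029330680877749284
small [ 0.4644 -0.2294  0.0505]
vial [ 0.3732 -0.1255  0.0743]
bottle [ 0.5057 -0.4137  0.1318]
timer [0.4107 0.3788 0.0511]
plate 9896 x 0.0047 ymax 0.0463 z lo/hi [-0.0293  0.0302]
front edge y by z [(-0.024, np.float64(0.0461)), (-0.012, np.float64(0.0462)), (0, np.float64(0.0463)), (0.012, np.float64(0.0463)), (0.024, np.float64(0.0462))]
hole [302 197  30  27 418] [0.0027 0.0342 0.0005]
block ((518.1104736328125, 70.94171905517578), (60.189849853515625, 0.8368070125579834), 1.0993447303771973) 0.0796
dowel [299 182  16  11  54] [0.5137 0.0689 0.0904] [0.5104 0.0665 0.09  ] [0.5171 0.0711 0.0914]
dowel [316 182  30  55 316] [0.5259 0.0614 0.0905] [0.5179 0.0456 0.09  ] [0.531  0.0714 0.0915]
dowel [292 186  18  30 132] [0.5096 0.0625 0.0904] [0.5072 0.0554 0.09  ] [0.5149 0.0692 0.0917]
dowel [310 188  10   8  17] [0.5171 0.0668 0.0903] [0.5153 0.0651 0.0901] [0.5193 0.0685 0.0907]
dowel [339 193   6   9  18] [0.5296 0.0649 0.0902] [0.5283 0.0625 0.09  ] [0.5307 0.0663 0.0907]
dowel [292 220  18  12  75] [0.5107 0.0504 0.0904] [0.5072 0.0477 0.09  ] [0.5151 0.0532 0.0913]
dowel [324 224   7   6  18] [0.5234 0.0501 0.0905] [0.522  0.0488 0.0901] [0.5248 0.0518 0.0915]
dowel [290 227  55  29 793] [0.5185 0.0426 0.0957] [0.507  0.0407 0.09  ] [0.531  0.0499 0.103 ]
dowel [297 347   7   4  16] [ 0.5113 -0.0195  0.0904] [ 0.5096 -0.0207  0.09  ] [ 0.5128 -0.0181  0.0909]
dowel [306 347   6   4  16] [ 0.5157 -0.0195  0.0906] [ 0.5144 -0.0205  0.0901] [ 0.517  -0.018   0.0909]
dowel [325 347  12   4  24] [ 0.5275 -0.0193  0.0903] [ 0.5244 -0.0205  0.09  ] [ 0.5303 -0.018   0.0911]
```

View pics/w9b.png

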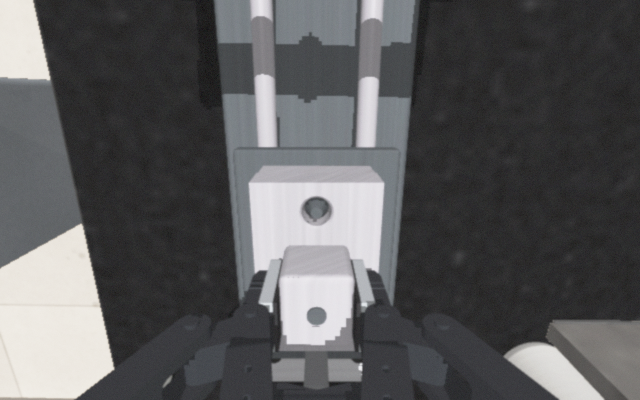

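View pics/s9b.png

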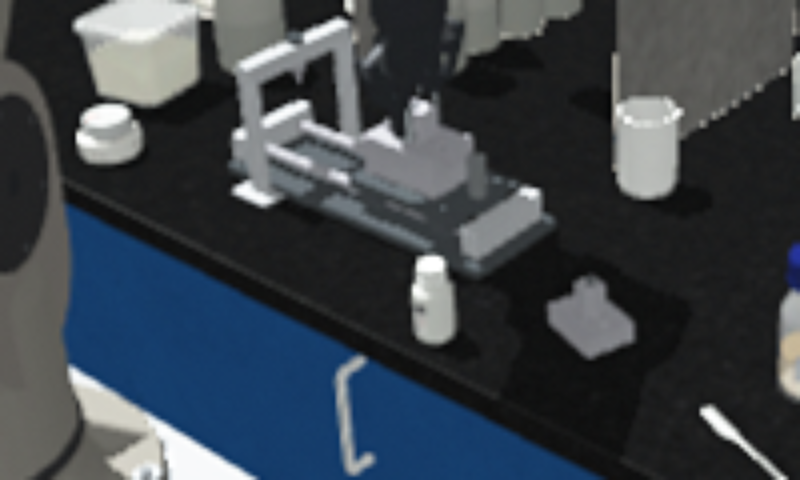

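The wrist picture shows the thick dowel's tip inside the wide hole at (316,210). The scene crop shows the closed pair under the gripper, with the vial, cup, timer and small half in place. Before handing in I'll check that the carriage didn't drift, by comparing the deck's far edge before and after.

```bash
python3 - <<'E'
from h import *
for t in ('w4','w7','w8','w9'):
    im,d,P=world('wrist',t); z=P[...,2]; o=[]
    for a,b in [(.476,.485),(.553,.560)]:
        q=P[(z>.042)&(z<.056)&(d>0)&(P[...,0]>a)&(P[...,0]<b)&(P[...,1]<.2)&(P[...,1]>0)]
        o.append(np.percentile(q[:,1],[98,99.5]).round(4) if len(q) else None)
    print(t,o)
E
```

```text
w4 [array([0.0766, 0.0776]), array([0.0775, 0.0788])]
w7 [array([0.0764, 0.0776]), array([0.078 , 0.0791])]
w8 [array([0.0781, 0.0783]), array([0.0794, 0.0796])]
w9 [array([0.078 , 0.0783]), array([0.0795, 0.0796])]
```

```bash
python3 -c "
from workcell import env,ticket
s=env.read_state(); print(s['time'],s['position'],s['ft_force'],s['width']); print(ticket.hand_in())"
```

```text
15.05 [0.51834266 0.0246759  0.09450395] [-6.62155598 -0.35358112 22.57678095] 0.029061933211310637
the job is handed in; nothing more can be done
None
```

I slid the carriage out to its stop, fitted the larger upper half over both dowels and pressed the pair down. I handed in at about 15 s while still gripping and pressing. The hand-in gives no verdict, so I only have my own checks.

**What the last checks showed:**
- **Carriage:** it met about 67 N against the stop, and the deck edge touched the stop bar in the picture. The deck edge did not move while pressing. The measured slide was only about 128 mm, and the tab slipped in the fingers at the end. I take that to mean the carriage did not start at 0, but I did not confirm it.
- **Fit:** the thick dowel shows inside the wide hole. The thin dowel was hidden from view. Tool height at the end was 94.5 mm, against 94.7 mm expected for a closed pair at full spring travel.
- **Push and grip:** the wrist force rose sharply to about 23 N over the last 1 mm, as expected at the end of the springs. The finger opening held at 29 mm on the boss.
- **Bystanders:** the small half, timer, vial and bottle were unmoved in the top camera. The cup was only checked by eye and looked in place.

**What disagreed:** the tool seated about 1.2 mm further along y than I had measured, and depth readings ran about 2 mm low. Both are about the size of the calibration error.

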